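# Hold a shield's hinge knuckle in line for its pin

### The job

Slide the green tape roll up off the hinge block's post and lay it flat on the middle of the round steel tin. Then lift the orange shield out of its stand and lower its knuckle between the block's two brass knuckles, fully home in the seat, so that the three holes line up for the pin. Finish while still holding the shield there, upright and pressed down in the seat, without letting go, and do not disturb the dropper bottle or the petri dish beside the slide box.

Things in the scene. Friction and masses are not known exactly. Their poses are not given: they have to be found in the camera images.
- jamb: Fixed hinge block: base plate 94 x 112 x 8 mm (x -38 to +56, y +-56 mm), grey block, two fixed brass knuckles (18 mm thick, y 21 to 41 mm on each side, tops at z 45 mm, gap 42 mm), white V seat between them. Origin: on the table below the middle of the hinge axis; z up, y along the axis (level), x within 0.4 rad of world +x. The pin lying on the plate at x -29 mm is fixed; leave it.
- jamb_bore (a point): Middle of the block's hinge axis, 36 mm above the table, between the fixed knuckles; axes as the block's. The centre of the shield's hole belongs here. The rigid V seat (45-degree faces, mouth about 22 mm wide) brings the shield's knuckle onto the axis when it is pushed fully down.
- jamb_post (a point): Top of the block's upright steel post, diameter 14 mm, 82 mm above the table, at x +26 mm, y 0 of the block. A flange of diameter 30 mm round it, top 49 mm above the table, carries the tape roll at the start.
- roll: Green tape roll with cardboard core: outer diameter 60 mm, hole 24 mm, 24 mm high, 60 g. Origin: centre of its underside, z along its axis. It starts flat on the flange round the post, underside 49 mm above the table, overhanging the seat so that the shield cannot go in. Can be gripped across its diameter from above.
- tin: Round flat grey steel tin, loose, 113 mm in diameter, 17 mm high, 250 g. Origin: centre of its underside. The tape roll goes flat on top of it.
- stand: Grey fixed parts stand: base 70 x 112 x 8 mm, two slotted uprights 36 mm deep (x), at y 30 to 49 mm on each side, up to z 70 mm. Origin: centre of the underside; z up. The shield stands in the slots (12 mm wide, open upward, floors at z 40 mm) and lifts straight up out of them, free after 30 mm.
- shield: Orange panel 10 mm thick (x), 84 wide (y), 100 high (z), about 0.16 kg, with a brass leaf and one knuckle (18 mm thick, 34 long along y) under its lower edge. Origin: centre of the knuckle's hole. Panel from z 18 to 118 mm; leaf 2 mm proud of the -x face up to z 50 mm. Starts upright in the stand, y along the stand's y, leaning up to 0.07 rad. Grip the upper part across the thickness.
- shield_bore (a point): Centre of the hole in the shield's knuckle (the shield's origin), 22 mm above the table at the start. Either face of the shield may point either way on the hinge block.
- dropper_1: Bystander: small brown dropper bottle with a black top, 34 mm wide, 102 mm high, loose, at the back right. Origin: centre of its underside.
- dish_a: Bystander: covered clear petri dish, 90 mm in diameter, 14 mm high, loose, at the middle of the back, next to the brown slide box. Origin: centre of its underside.
There are look-alikes about, which are no part of the job. Of the things like the shield, leave any that is blue or purple; of the rest the larger one is meant.

How it is judged:
On the way, in this order (a step that is already met when the one before it is completed fails the run):
1. the tape roll lies flat on the tin, let go (horizontal distance between roll and tin below 0.035 m and z of roll in the frame of tin between 0.012 and 0.022 m and angle between roll's own z axis and vertical below 0.1 rad and contact force between the fingers and roll below 0.1 N), for 0.2 s.
2. the shield is held clear of its stand (z of shield_bore in the frame of stand above 0.06 m and contact force between the fingers and shield above 1 N), for 0.1 s.
At the end, for the whole second after the job is handed in: Shield gripped (over 2 N), upright within 0.12 rad, pressed in the seat with over 1 N, its hole within 3 mm of the hinge axis (5 mm along it) and parallel within 0.08 rad; tape roll flat and released on the tin, centres within 35 mm (all of step 1 and x of shield_bore in the frame of jamb_bore between -0.003 and 0.003 m and z of shield_bore in the frame of jamb_bore between -0.003 and 0.003 m and y of shield_bore in the frame of jamb_bore between -0.005 and 0.005 m and angle between the y axis of shield and the y axis of jamb, either way round below 0.08 rad and angle between shield's own z axis and vertical below 0.12 rad and contact force between shield and jamb above 1 N and contact force between the fingers and shield above 2 N); the arm keeps its last pose, push and grip.
It fails at once if the dropper bottle or the petri dish at the back is moved more than 25 mm (distance of any of dropper_1, dish_a from where it was at the start of the episode above 0.025 m).
It also fails if it takes over 58 s, if anything falls off the work surface, if the arm or the gripper's body presses on something with over 40 N, if the wrist force passes 120 N, or if a joint passes its speed limit or range.

### The arm

A 6-joint arm with a two-finger parallel gripper is mounted at the origin on a cart in front of the work surface, level with it; the furniture and walls round the work are solid. World frame = base frame: x ahead of the robot, y to its left, z up, the work surface at z = 0. Lengths are in m, angles in rad, forces in N, time in s.
With the tool pointing down it reaches from about 0.3 to 0.775 m from the base axis. Payload 14.6 kg.
Tool frame: the origin (TCP) lies at the very end of the fingers, on their centre line; the grasp point (between the pads) lies 19 mm behind it; z points along the fingers, y is the line along which they close (so a half turn about z gives the same grasp; the last joint's range is limited). The gripper opens to 94 mm and grips with 3 to 60 N. Pads are 16 mm wide; open, the fingers measure 119 mm over their backs; the gripper's body (75 mm by 177 mm) begins 78 mm behind the grasp point.
Start: joints at [-1.272, 0.3, 1.521, -0, 1.321, -0.067], TCP at [0.197, -0.514, 0.205] pointing down, gripper open.
Joint ranges: [-3.03, 3.03], [-0.79, 2.21], [0.23, 2.52], [-1.04, 4.18], [0, 3.07], [-2.55, 2.55]. Speed limits (rad/s): [2.22, 2.22, 2.57, 3.14, 3.14, 3.14].

### API

Orientations are given as [roll, pitch, yaw] about the fixed x, y, z axes, in that order (R = Rz(yaw) Ry(pitch) Rx(roll)).
In Python, from station import ctrl gives the robot as it stands.
- The arm moves only by the shell command python3 -m pendant 'ROWS' [OPENING] [FORCE]. ROWS is JSON, a list of rows, each a list of 2 entries, a list of its own where there are three numbers: the shift along the world's x, y, z in cm, then the turn about the world's z in rad. A call has 1 to 20 rows; each row shifts and turns the commanded pose from where the row before left it; what a row does not reach is not made up. A row lasts 1/12 s, in which the tool goes at most 41.7 mm and 7.16 degrees, less where a joint would pass 70% of its speed; a pose out of reach is approached as far as the arm can. A call is refused whole if a number of a shift passes 4.17 or a number of a turn 0.125, either way. A call with a gripper value outside its range is refused whole. OPENING is the opening, from 0 (shut) to 1 (fully open), set as the call begins (- or left out, the last holds). The fingers move at their own pace and stop on an object; FORCE is the grip in N (left out, the last holds). Time passes only in rows, so rows that do not move let the fingers close. It gives the time, the measured TCP pose, the force, the opening and the grip force at its end, in the units of the state.
- ctrl.get_obs(): the state, without advancing time (a new reading comes with each control period).
- ctrl.camera(name): name is "scene" or "top" or "wrist"; returns a dict with "color" (420x560x3 uint8, red, green, blue), "intrinsics" (3x3 intrinsics, pixels), "camera_from_world" (4x4, takes a point from world to camera coordinates). Camera axes: x right, y down, z forward; pixel columns grow to the right and rows downward; lengths in m; the calibration is good to about 2 mm. A picture is of the moment at which its call begins. There is no depth.
- ctrl.hand_in(): hands the job in; it is judged then, once.
The state is a dict: "time_s": time; "qpos": joint angles; "joint_vel": joint speeds; "tau": joint torques, N m; "ee_pos": TCP position; "eef_rot": TCP orientation; "force": force on the tool from outside, world axes, zero at the start; "moment": the same for the moment, N m; "grip_width": finger opening in m; "grip_force": force on a finger pad.
Only numpy, scipy, OpenCV 4.12 (cv2) and the standard library are available. Lean on these libraries where they do the work, as an engineer would, in place of code of your own. Each camera call takes 0.05 s, during which the arm holds its last target. There are 200 camera calls.

## Working session

There is one attempt and no reset: what is moved stays moved. The work goes in short steps, Python scripts to look and compute and a shell command to move; the robot and the scene stay as the last step left them, time stands still between calls to the robot, and variables do not carry over. Pictures are saved under pics/ and viewed, at most 10 in all, crops included, and the job is handed in when it is done.

```bash
mkdir -p pics
cat > h.py <<'E'
import numpy as np,cv2
from station import ctrl
def snap(n,f):
    c=ctrl.camera(n); cv2.imwrite(f'pics/{f}.png',c['color'][:,:,::-1]); np.savez(f'pics/{f}.npz',K=c['intrinsics'],T=c['camera_from_world']); return c
def pix(f,u,v,z):
    d=np.load(f'pics/{f}.npz'); R=d['T'][:3,:3];t=d['T'][:3,3]
    r=R.T@np.linalg.inv(d['K'])@[u,v,1]; o=-R.T@t
    return np.round(o+r*(z-o[2])/r[2],4)
def proj(f,p):
    d=np.load(f'pics/{f}.npz'); q=d['K']@(d['T'][:3,:3]@np.array(p)+d['T'][:3,3]); return np.round(q[:2]/q[2],1)
E
python3 - <<'E'
from h import *
a=snap('scene','s0');b=snap('top','t0')
for n in 's0','t0':
    d=np.load(f'pics/{n}.npz');print(-d['T'][:3,:3].T@d['T'][:3,3])
o=ctrl.get_obs();print(o['ee_pos'],o['eef_rot'],o['grip_width'],o['time_s'])
E
```

```text
[-0.30205685  0.52954135  0.69290141]
[0.35701461 0.07284521 1.14188554]
[ 0.19666089 -0.51339157  0.20494908] [-3.14056300e+00 -6.73395997e-05  3.65766544e-01] 0.09394688986177467 0.1
```

View pics/s0.png

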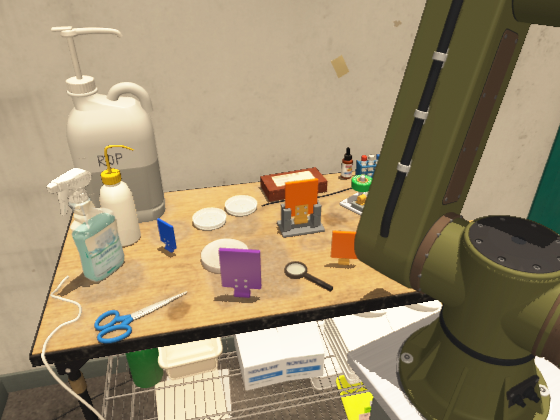

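View pics/t0.png

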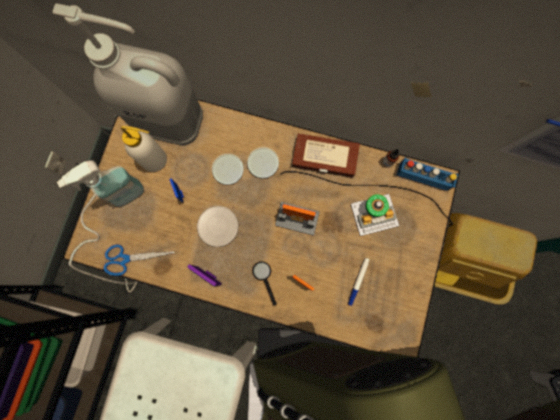

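Scene and top views: the large orange shield stands in its stand at top (297,217). Look-alikes are the small orange one at top (302,283), purple (205,275) and blue (177,190). The tin is at (218,227), with the petri dishes (228,168) and (263,163) looking similar. The hinge block with the green roll is at (376,208), and the dropper at (392,157).

Run:
```python
from h import *
im=cv2.imread('pics/t0.png')[170:270,190:410]
cv2.imwrite('pics/t0c.png',cv2.resize(im,None,fx=3.6,fy=3.6,interpolation=cv2.INTER_CUBIC))
for n,u,v,z in [('shieldtop',297,212,.14),('roll',376,206,.073),('tin',218,226,.017),('dropper',392,157,.05),('dishA',263,163,.014),('p0',100,300,0),('p1',300,300,0)]: print(n,pix('t0',u,v,z))
print(proj('t0',[.3,0,0]),proj('t0',[.5,0,0]),proj('t0',[.5,.2,0]))
```

```text
shieldtop [0.5357 0.0423 0.14  ]
roll [ 0.5678 -0.1682  0.073 ]
tin [0.514  0.2569 0.017 ]
dropper [ 0.7108 -0.2201  0.05  ]
dishA [0.6982 0.1373 0.014 ]
p0 [0.3057 0.5736 0.    ]
p1 [0.3176 0.0266 0.    ]
[309.7 306.8] [310.3 233.6] [239.  232.2]
```

View pics/t0c.png

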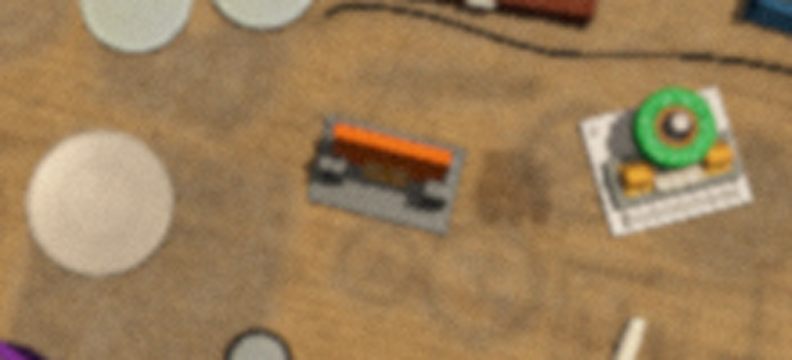

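Close crop: the shield's top edge runs (333,130)–(452,158), and the block's plate corners are (581,122), (716,88), (752,200) and (616,235). The roll is at about (677,127) and the tin's centre at (100,202). The choice holds: a large orange panel in a stand with brass beneath.

```bash
python3 - <<'E'
from h import *
P=lambda u,v,z: pix('t0',190+(u+.5)/3.6-.5,170+(v+.5)/3.6-.5,z)
c=[P(*q,.008) for q in [(581,122),(716,88),(752,200),(616,235)]]
c=np.array(c);print('plate',c)
# corners: jamb x+56,y+56 ; +56,-56 ; -38,-56 ; -38,+56
L=np.array([[56,56],[56,-56],[-38,-56],[-38,56]])/1000
A=[];b=[]
for (x,y),p in zip(L,c): A+=[[x,-y,1,0],[y,x,0,1]];b+=[p[0],p[1]]
s=np.linalg.lstsq(np.array(A),np.array(b),rcond=None)[0];yaw=np.arctan2(s[1],s[0]);print('jamb',s[2:],yaw,np.hypot(s[0],s[1]))
R=lambda a:np.array([[np.cos(a),-np.sin(a)],[np.sin(a),np.cos(a)]])
print('post',s[2:]+R(yaw)@[.026,0])
print('roll',P(677,127,.073))
a,b2=P(333,130,.14),P(452,158,.14);d=a-b2;print('shield',a,b2,(a+b2)/2,np.arctan2(-d[0],d[1]),np.linalg.norm(d))
print('tin',P(100,202,.017)); print('bin',pix('t0',485,250,0),pix('t0',485,250,-.3))
E
python3 -m pendant '[[[0,4,0],-0.06],[[0,4,0],-0.06],[[1,4,0],0],[[2,4,0],0],[[3,3,0],0],[[3.5,3,0],0],[[3.5,3,0],0],[[3.5,3,0],0],[[3.5,2,0],0],[[3.5,2,0],0],[[3.5,1.5,0],0],[[3.5,1,0],0],[[3.5,0,0],0],[[3.5,0,0],0],[[1.5,0,0],0],[[0,0,0],0],[[0,0,0],0]]'
python3 -c "
from h import *
snap('wrist','w1');o=ctrl.get_obs();print(o['ee_pos'],o['eef_rot'])"
```

```text
plate [[ 0.5863 -0.1131  0.008 ]
 [ 0.6155 -0.2188  0.008 ]
 [ 0.5274 -0.2443  0.008 ]
 [ 0.4981 -0.1392  0.008 ]]
jamb [ 0.54836765 -0.18124994] 0.27650143457073845 0.9768080140147275
post [ 0.57338008 -0.17415216]
roll [ 0.5708 -0.1728  0.073 ]
shield [0.5508 0.0795 0.14  ] [ 0.5327 -0.0027  0.14  ] [0.54175 0.0384  0.14   ] -0.21673595859072087 0.08416917488011867
tin [0.5147 0.2585 0.017 ]
bin [ 0.464  -0.4828  0.    ] [ 0.4921 -0.6288 -0.3   ]
time_s: 1.52
ee_pos: [0.5747, -0.1803, 0.2044]
eef_rot: [-3.141, 0.001, 0.246]
force: [-1.0, 0.6, 0.1]
grip_width: 0.094
grip_force: 0.0
[ 0.57420366 -0.18044778  0.20489892] [-3.14095613e+00  9.73773377e-04  2.45897608e-01]
```

View pics/w1.png

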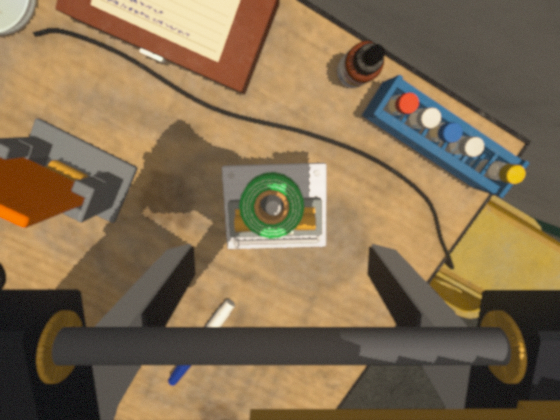

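Wrist view: the roll sits round the post, with its centre at about (273,206). The plate's corners are (222,167), (326,164), (325,246) and (229,248).

Run:
```python
from h import *
f='w1';im=cv2.imread('pics/w1.png')
cv2.imwrite('pics/w1c.png',cv2.resize(im[150:262,200:350],None,fx=5,fy=5,interpolation=cv2.INTER_CUBIC))
hs=cv2.cvtColor(im,cv2.COLOR_BGR2HSV);m=cv2.inRange(hs,(50,120,50),(80,255,255));m[:150]=0;m[262:]=0
ct=max(cv2.findContours(m,0,2)[0],key=cv2.contourArea);print(cv2.fitEllipse(cv2.convexHull(ct)))
e=cv2.fitEllipse(cv2.convexHull(ct))[0]
print('roll',pix(f,*e,.073),pix(f,*e,.065),'post',pix(f,275,207,.082))
for q in [(222,167),(326,164),(325,246),(229,248)]: print(pix(f,*q,.008))
```

```text
((271.39990234375, 205.6223907470703), (39.46797561645508, 42.75949478149414), 15.31814193725586)
roll [ 0.574  -0.1723  0.073 ] [ 0.5722 -0.1726  0.065 ] post [ 0.5756 -0.1754  0.082 ]
[ 0.5874 -0.1132  0.008 ]
[ 0.6173 -0.2197  0.008 ]
[ 0.5285 -0.2437  0.008 ]
[ 0.5    -0.1393  0.008 ]
```

View pics/w1c.png

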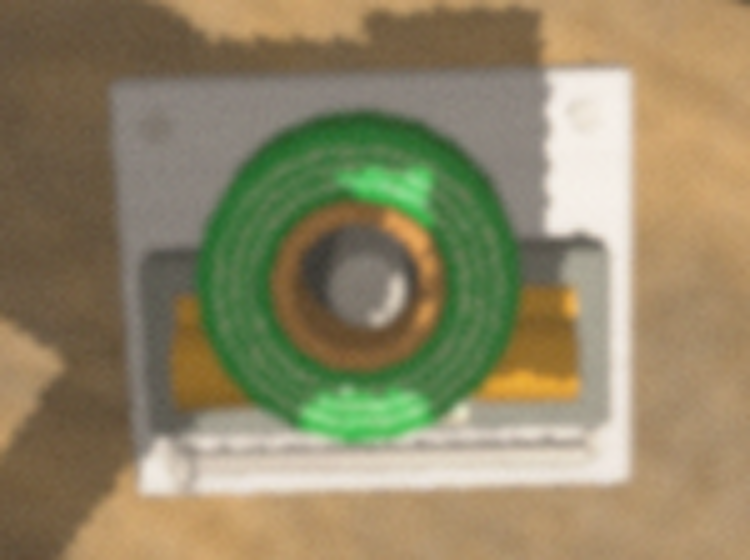

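Roll in the crop: centre (358,276), post top (362,285), brass knuckles to either side. Descending on it now.

```bash
python3 -m pendant '[[[0,0.4,-2],0.03],[[0,0.4,-3],0],[[0,0,-3],0],[[0,0,-3],0],[[0,0,-2.5],0],[[0,0,-1.5],0],[[0,0,-0.4],0],[[0,0,0],0],[[0,0,0],0]]'
python3 -m pendant '[[[0,0,0],0],[[0,0,0],0],[[0,0,0],0],[[0,0,0],0],[[0,0,0],0],[[0,0,0],0],[[0,0,0],0],[[0,0,0],0]]' 0 12
```

```text
time_s: 2.32
ee_pos: [0.5749, -0.1729, 0.0528]
eef_rot: [3.141, -0.001, 0.275]
force: [0.8, -0.2, 0.6]
grip_width: 0.094
grip_force: 0.0
time_s: 2.98
ee_pos: [0.5748, -0.1725, 0.0516]
eef_rot: [3.142, -0.0, 0.276]
force: [-0.8, -0.0, 3.2]
grip_width: 0.0602
grip_force: 12.0
```

```bash
python3 -m pendant '[[[0,0,1],0],[[0,0,2],0],[[0,0,3],0],[[0,0,3.5],0],[[0,0,4],0],[[0,1,3.5],0],[[0,3,0],0],[[-0.5,3.3,0],0],[[-0.5,3.3,0],0],[[-0.5,3.3,0],0],[[-0.5,3.3,0],0],[[-0.5,3.3,0],0],[[-0.5,3.3,0],0],[[-0.5,3.3,0],0],[[-0.5,3.3,0],0],[[-0.5,3.3,0],0],[[-0.5,3.3,0],0],[[-0.5,3,0],0],[[-0.5,2.1,0],0],[[0,0,0],0]]'
python3 - <<'E'
from h import *
c=snap('top','t1');o=ctrl.get_obs();print(o['ee_pos'],o['grip_force'])
E
```

```text
time_s: 4.65
ee_pos: [0.5135, 0.2518, 0.2219]
eef_rot: [-3.141, -0.0, 0.279]
force: [0.1, -0.4, -1.3]
grip_width: 0.0603
grip_force: 12.0
[0.51406638 0.24995496 0.22179101] 11.999948155134916
```

```bash
python3 -m pendant '[[[0,0.5,-2],0],[[0,0.5,-3],0],[[0,0,-3.5],0],[[0,0,-3.5],0],[[0,0,-3],0],[[0,0,-2],0],[[0,0,-1.5],0],[[0,0,-1],0],[[0,0,-0.5],0],[[0,0,0],0],[[0,0,0],0],[[0,0,0],0]]'
```

```text
time_s: 5.7
ee_pos: [0.5153, 0.2586, 0.0226]
eef_rot: [-3.141, -0.002, 0.276]
force: [-0.5, 0.6, -0.4]
grip_width: 0.0602
grip_force: 12.0
```

```bash
python3 -m pendant '[[[0,0,-0.2],0],[[0,0,0],0],[[0,0,0],0]]'
python3 -m pendant '[[[0,0,0],0],[[0,0,0],0],[[0,0,0],0],[[0,0,0],0],[[0,0,0],0],[[0,0,0],0]]' 1
python3 -m pendant '[[[0,0,1],0],[[0,0,2],0],[[0,0,3],0],[[0,0,3.5],0],[[0,0,3.5],0.12],[[0,-1,4],0.12],[[0,-3,3],0.12],[[0.2,-3.2,1],0.12],[[0.2,-3.2,0],0.12],[[0.2,-3.2,0],0.12],[[0.2,-3.2,0],0.12],[[0.2,-2,0],0.12],[[0,0,0],0.12],[[0,0,0],0],[[0,0,0],0]]'
python3 - <<'E'
from h import *
c=snap('wrist','w2');d=snap('scene','s2')
o=ctrl.get_obs();print(o['ee_pos'],o['eef_rot'])
e=cv2.resize(d['color'][140:290,190:390],(560,420))
cv2.imwrite('pics/both.png',cv2.resize(np.hstack([c['color'],e])[:,:,::-1],(800,300)))
cv2.imwrite('pics/v.png',np.vstack([c['color'][:,:,::-1],np.zeros((20,560,3),np.uint8),cv2.resize(d['color'][150:310,180:390],(210,160))[:,:,::-1] if 0 else np.hstack([d['color'][150:310,180:390],np.zeros((160,350,3),np.uint8)])[:,:,::-1]]))
E
```

```text
time_s: 5.95
ee_pos: [0.5148, 0.2585, 0.0197]
eef_rot: [-3.142, -0.0, 0.276]
force: [0.6, -0.2, -0.1]
grip_width: 0.0607
grip_force: 12.0
time_s: 6.45
ee_pos: [0.5148, 0.2585, 0.0195]
eef_rot: [-3.142, -0.0, 0.276]
force: [-0.4, 0.8, 0.2]
grip_width: 0.0934
grip_force: 0.0
time_s: 7.7
ee_pos: [0.5247, 0.0711, 0.2295]
eef_rot: [3.141, -0.0, 1.352]
force: [-0.3, -0.3, -0.6]
grip_width: 0.0939
grip_force: 0.0
[0.52465322 0.07158762 0.22924083] [ 3.14129388e+00 -1.60513910e-04  1.35271274e+00]
```

View pics/v.png

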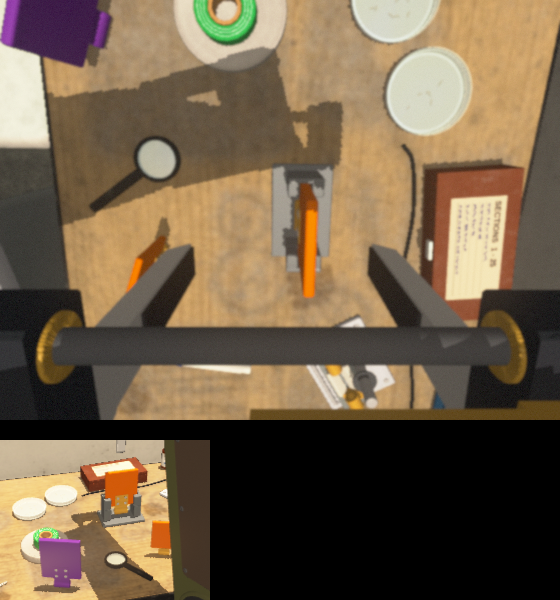

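The roll lies centred on the tin at (225,12), inside the tin rim centred at (231,12). The shield's top edge runs from about (309,185) to (309,296). Taking a closer crop.

Run:
```python
from h import *
im=cv2.imread('pics/w2.png')
cv2.imwrite('pics/w2c.png',cv2.resize(im[155:305,240:380],None,fx=4,fy=4,interpolation=cv2.INTER_CUBIC))
```

```text
(no output)
```

View pics/w2c.png

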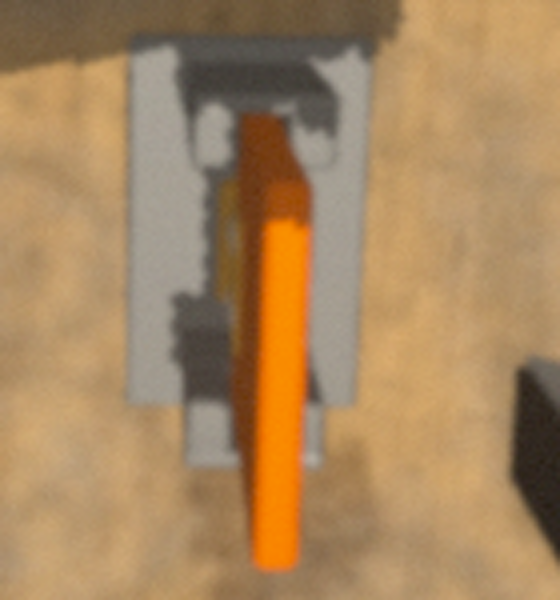

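Run:
```python
from h import *
P=lambda u,v,z: pix('w2',240+(u+.5)/4-.5,155+(v+.5)/4-.5,z)
a,b=P(288,182,.14),P(277,567,.14);d=a-b
print(a,b,(a+b)/2,np.linalg.norm(d),'yaw',np.arctan2(-d[0],d[1]))
c=[P(*q,.008) for q in [(130,38),(373,38),(355,405),(127,404)]];print(np.array(c),np.mean(c,0))
for i in (0,1): 
  e=c[i]-c[3-i];print(np.arctan2(-e[0],e[1]),np.linalg.norm(e))
```

```text
[0.5523 0.0791 0.14  ] [ 0.5338 -0.0011  0.14  ] [0.54305 0.039   0.14   ] 0.08230607510992126 yaw -0.22670778166674072
[[ 0.5225  0.0998  0.008 ]
 [ 0.5897  0.0847  0.008 ]
 [ 0.5641 -0.0229  0.008 ]
 [ 0.4968 -0.0074  0.008 ]] [0.543275 0.03855  0.008   ]
-0.235297997450181 0.11023760701321486
-0.2335756486205103 0.1106034357513364
```

```bash
python3 -m pendant '[[[0.6,-1,-0.5],-0.01],[[0.6,-1,-1],0],[[0.65,-1.25,-2],0],[[0,0,-2.5],0],[[0,0,-2.5],0],[[0,0,-2.5],0],[[0,0,-2],0],[[0,0,-0.6],0],[[0,0,0],0],[[0,0,0],0]]'
python3 -m pendant '[[[0,0,0],0],[[0,0,0],0],[[0,0,0],0],[[0,0,0],0],[[0,0,0],0],[[0,0,0],0],[[0,0,0],0],[[0,0,0],0],[[0,0,0],0],[[0,0,0],0]]' 0 30
```

```text
time_s: 8.63
ee_pos: [0.5436, 0.0382, 0.0933]
eef_rot: [3.141, -0.0, 1.345]
force: [0.3, -0.5, 0.1]
grip_width: 0.0939
grip_force: 0.0
time_s: 9.47
ee_pos: [0.5432, 0.0385, 0.0929]
eef_rot: [-3.142, 0.0, 1.346]
force: [-0.2, 0.2, 0.0]
grip_width: 0.0309
grip_force: 0.0
```

```bash
python3 -m pendant '[[[0,0,0],0],[[0,0,0],0],[[0,0,0],0],[[0,0,0],0],[[0,0,0],0],[[0,0,0],0]]'
```

```text
time_s: 9.97
ee_pos: [0.5428, 0.0386, 0.0928]
eef_rot: [-3.14, 0.0, 1.346]
force: [-5.3, 0.8, 1.7]
grip_width: 0.0097
grip_force: 30.0
```

```bash
python3 -m pendant '[[[0,0,0.5],0],[[0,0,1],0],[[0,0,1.5],0],[[0,0,2],0],[[0,0,2],0],[[0,0,2],0],[[0,0,2],0],[[0,0,2],0],[[0,0,0],0],[[0,0,0],0]]'
python3 -m pendant '[[[0.1,-1,0],0.05],[[0.1,-2,0],0.05],[[0.1,-2,0],0.05],[[0.1,-2,0],0.05],[[0.1,-2,0],0.05],[[0.1,-2,0],0.05],[[0.1,-2,0],0.05],[[0,-2,0],0.05],[[0,-2,0],0.05],[[0,-2,0],0.05],[[0,-2,0],0],[[0,-1,0],0],[[0,0,0],0],[[0,0,0],0],[[0,0,0],0]]'
python3 - <<'E'
from h import *
c=snap('wrist','w3');d=snap('scene','s3');t=snap('top','t3')
o=ctrl.get_obs();print(o['ee_pos'],o['eef_rot'])
w=c['color'];k=np.hstack([d['color'][120:290,250:450],t['color'][160:330,180:420]])
k=cv2.resize(k,(560,int(560/k.shape[1]*k.shape[0])))
print(k.shape);k=np.vstack([w,k])[:600] if 420+k.shape[0]<=600 else np.vstack([w,cv2.resize(k,(560,180))])
cv2.imwrite('pics/v3.png',k[:,:,::-1])
E
```

```text
time_s: 10.8
ee_pos: [0.5437, 0.0384, 0.2239]
eef_rot: [3.139, -0.0, 1.346]
force: [-0.1, 1.7, -1.6]
grip_width: 0.0099
grip_force: 30.0
time_s: 12.05
ee_pos: [0.5502, -0.1805, 0.2225]
eef_rot: [-3.141, -0.0, 1.846]
force: [-0.6, 0.3, -1.4]
grip_width: 0.01
grip_force: 30.0
[ 0.55035652 -0.18060415  0.22292696] [ 3.14150724e+00 -1.81134568e-05  1.84675095e+00]
(216, 560, 3)
```

View pics/v3.png

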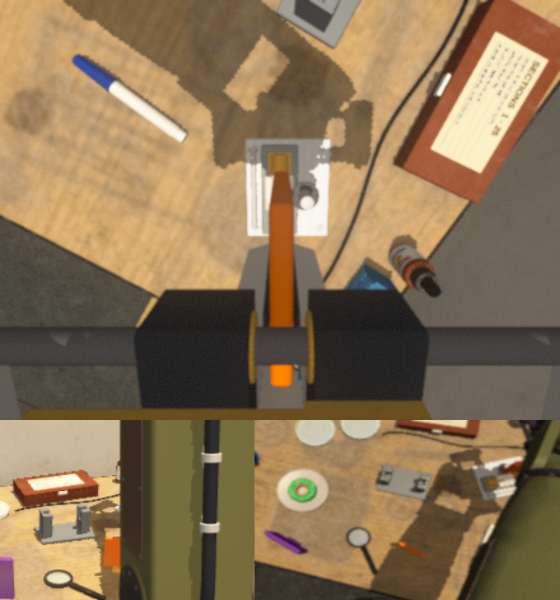

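Held shield in front of the block. Plate corners at (247,140), (330,140), (328,236) and (247,235), post top at (307,203), brass +y knuckle at (279,160). The roll lies on the tin in the lower right inset. I'll check the block's pose in a crop.

Run:
```python
from h import *
im=cv2.imread('pics/w3.png')
cv2.imwrite('pics/w3c.png',cv2.resize(im[130:250,235:345],None,fx=5,fy=5,interpolation=cv2.INTER_CUBIC))
```

```text
(no output)
```

View pics/w3c.png

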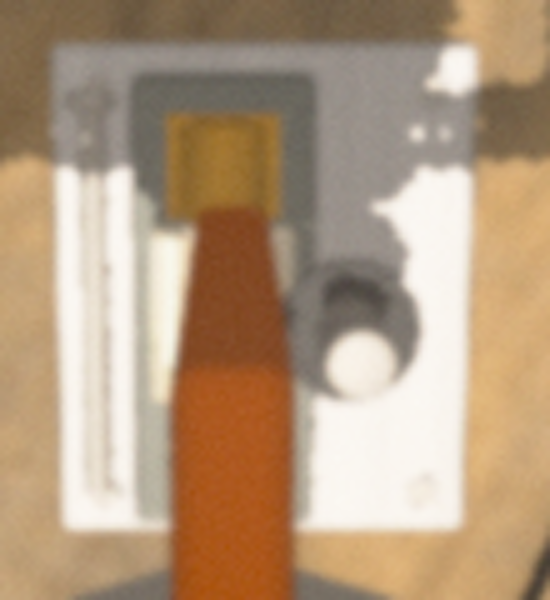

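Run:
```python
from h import *
P=lambda u,v,z: pix('w3',235+(u+.5)/5-.5,130+(v+.5)/5-.5,z)
c=np.array([P(*q,.008) for q in [(52,45),(478,45),(463,528),(63,528)]])
L=np.array([[-38,56],[56,56],[56,-56],[-38,-56]])/1000
A=[];b=[]
for (x,y),p in zip(L,c): A+=[[x,-y,1,0],[y,x,0,1]];b+=[p[0],p[1]]
s=np.linalg.lstsq(np.array(A),np.array(b),rcond=None)[0];yaw=np.arctan2(s[1],s[0]);print('jamb',s[2:],yaw,np.hypot(s[0],s[1]))
ex=np.array([np.cos(yaw),np.sin(yaw)]);ey=np.array([-ex[1],ex[0]])
print('from post',P(362,363,.082)[:2]-.026*ex)
print('from knuckle',P(223,115,.045)[:2]-.041*ey,P(223,218,.045)[:2]-.021*ey)
o=ctrl.get_obs();t=o['ee_pos'];print(t)
yz=o['eef_rot'][2]-np.pi/2
print('shield yaw',yz)
J=s[2:]
for n,u,v,z in [('top +y edge',234,371,t[2]-.071+.118),('bot +y edge',233,207,t[2]-.071+.018)]:
    p=P(u,v,z)[:2]-t[:2];print(n,'rel tool in jamb axes x,y',p@ex,p@ey)
```

```text
jamb [ 0.54963749 -0.18063618] 0.2737300292421344 0.9910655314027749
from post [ 0.549268   -0.18032844]
from knuckle [ 0.5488833  -0.17867354] [ 0.54907681 -0.17931815]
[ 0.55035652 -0.18060415  0.22292696]
shield yaw 0.2759546241557196
top +y edge rel tool in jamb axes x,y 0.0007620640699935264 0.0410255547709948
bot +y edge rel tool in jamb axes x,y 0.0009005530323224608 0.04077893602208659
```

```bash
python3 -m pendant '[[[-0.2,0.1,-1],0],[[0,0,-2],0],[[0,0,-2],0],[[0,0,-1.5],0],[[0,0,-1.5],0],[[0,0,-1],0],[[0,0,-0.5],0],[[0,0,-0.3],0],[[0,0,0],0],[[0,0,0],0]]'
python3 -m pendant '[[[0,0,-0.2],0],[[0,0,-0.2],0],[[0,0,-0.2],0],[[0,0,0],0],[[0,0,0],0]]'
```

```text
time_s: 13.03
ee_pos: [0.5485, -0.1806, 0.1255]
eef_rot: [3.141, 0.001, 1.846]
force: [-0.7, -0.3, -1.0]
grip_width: 0.0096
grip_force: 30.0
time_s: 13.45
ee_pos: [0.5482, -0.1805, 0.1188]
eef_rot: [-3.141, -0.0, 1.846]
force: [0.5, 0.4, -1.4]
grip_width: 0.0097
grip_force: 30.0
```

```bash
python3 -m pendant '[[[0,0.1,-0.2],0],[[0,0,-0.2],0],[[0,0,-0.2],0],[[0,0,0],0],[[0,0,0],0]]'
python3 -m pendant '[[[0,0,-0.2],0],[[0,0,-0.2],0],[[0,0,0],0],[[0,0,0],0]]'
```

```text
time_s: 13.87
ee_pos: [0.5482, -0.1795, 0.1127]
eef_rot: [-3.141, -0.0, 1.846]
force: [0.2, 0.1, -1.3]
grip_width: 0.0104
grip_force: 30.0
time_s: 14.2
ee_pos: [0.5482, -0.1795, 0.1088]
eef_rot: [-3.141, -0.0, 1.846]
force: [-0.5, -0.1, -2.1]
grip_width: 0.0098
grip_force: 30.0
```

```bash
for i in 1 2 3; do python3 -m pendant '[[[0,0,-0.1],0],[[0,0,0],0],[[0,0,0],0]]'|egrep 'ee_pos|force'; done
```

```text
ee_pos: [0.5482, -0.1795, 0.1079]
force: [0.2, 0.3, -1.5]
grip_force: 30.0
ee_pos: [0.5483, -0.1795, 0.1071]
force: [-1.4, 0.2, 0.1]
grip_force: 30.0
ee_pos: [0.5483, -0.1796, 0.1069]
force: [-4.2, 0.4, 10.4]
grip_force: 30.0
```

```bash
for i in 1; do python3 -m pendant '[[[-0.05,0,-0.05],0],[[0,0,0],0],[[0,0,0],0]]'|egrep 'ee_pos|force';  python3 -m pendant '[[[0,0,-0.05],0],[[0,0,0],0],[[0,0,0],0],[[0,0,0],0]]'; done
python3 - <<'E'
from h import *
c=snap('wrist','w4')
cv2.imwrite('pics/w4c.png',cv2.resize(c['color'][120:300,200:380,::-1],(600,600),interpolation=cv2.INTER_CUBIC))
E
```

```text
ee_pos: [0.5481, -0.1797, 0.1067]
force: [-4.6, 0.5, 10.7]
grip_force: 30.0
time_s: 15.53
ee_pos: [0.5481, -0.1798, 0.1067]
eef_rot: [3.14, 0.001, 1.846]
force: [-5.3, 1.9, 15.4]
grip_width: 0.0098
grip_force: 30.0
```

View pics/w4c.png

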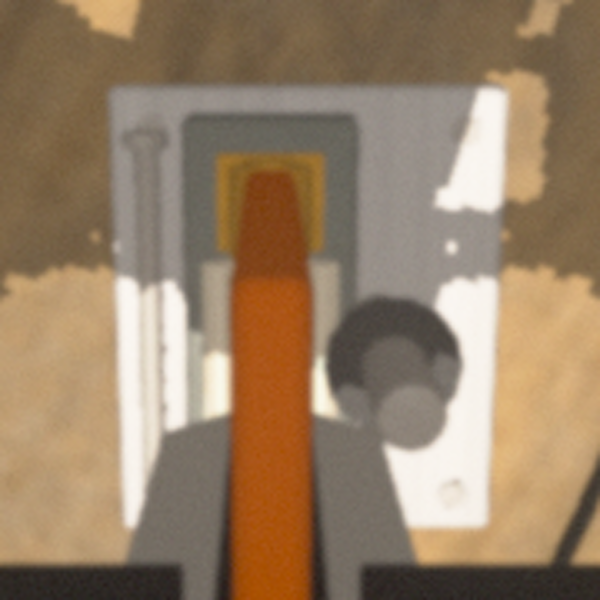

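The shield stands centred over the block: knuckle centre at u≈271, panel's lower corner at (270,172). I'll check the position along the axis numerically.

Run:
```python
from h import *
P=lambda u,v,z: pix('w4',200+u*.3,120+v*.3,z)[:2]
y=.2737;ex=np.array([np.cos(y),np.sin(y)]);ey=np.array([-ex[1],ex[0]])
J=(P(271,152,.045)-.041*ey+P(271,255,.045)-.021*ey)/2
J2=P(412,417,.082)-.026*ex
J3=np.mean([P(*q,.008) for q in [(108,87),(507,87),(487,525),(124,525)]],0)-.009*ex
print(J,J2,J3)
for u,v,z in [(270,172,.054),(272,277,.154)]:
    p=P(u,v,z)-.042*ey;print(p,[((p-j)@ex,(p-j)@ey) for j in (J,J2,J3)])
o=ctrl.get_obs();print(o['force'],o['moment'])
```

```text
[ 0.54887916 -0.1780961 ] [ 0.54926779 -0.18052768] [ 0.54941    -0.18060766]
[ 0.54955241 -0.18123665] [(np.float64(-0.00020068612373071485), np.float64(-0.003205628628315116)), (np.float64(8.240068134333768e-05), np.float64(-0.0007595096348555992)), (np.float64(-3.2904359885190654e-05), np.float64(-0.0006440706932468609))]
[ 0.54915241 -0.18023665] [(np.float64(-0.0003155015267553732), np.float64(-0.0021347330109796354)), (np.float64(-3.241472168132065e-05), np.float64(0.0003113859824798817)), (np.float64(-0.00014771976290984897), np.float64(0.00042682492408862))]
[-4.77867     0.80280193 15.47745841] [0.28486033 1.29568082 0.0250739 ]
```

```bash
python3 -m pendant '[[[0,0,-0.05],0],[[0,0,0],0],[[0,0,0],0],[[0,0,0],0]]'; python3 -c "
from station import ctrl
print(ctrl.hand_in())"
```

```text
time_s: 15.92
ee_pos: [0.5482, -0.1798, 0.1066]
eef_rot: [3.14, 0.002, 1.846]
force: [-6.5, 1.8, 20.1]
grip_width: 0.0098
grip_force: 30.0
the job is handed in; nothing more can be done
None
```

I handed the job in at about 16 s. The tape roll lies flat and released on the tin, and the shield is held upright, pressed into the seat with about 20 N and its hole within about 3 mm of the axis centre by camera. No verdict came back.

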